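Lock a coffee grinder's burr with the two-prong spanner

ROBOT

A 6-joint arm with a two-finger parallel gripper is mounted at the origin on a cart in front of the work surface, level with it; the furniture and walls round the work are solid. World frame = base frame: x ahead of the robot, y to its left, z up, the work surface at z = 0. Lengths are in mm, angles in rad, forces in N, time in s.
With the tool pointing down it reaches from about 425 to 1125 mm from the base axis. Payload 14.9 kg.
Tool frame: the origin (TCP) lies on the front face of the gripper's body, between the roots of the fingers; the fingertips stand 78 mm ahead of it and the grasp point (between the pads) lies 60 mm ahead of it; x points along the fingers, z is the direction in which the jaws open and shut, and the axes are right-handed (so a half turn about x gives the same grasp; the last joint's range is limited). The gripper opens to 91 mm and grips with 3 to 60 N. Pads are 32 mm wide; open, the fingers measure 118 mm over their backs; the gripper's body (76 mm by 178 mm) begins 60 mm behind the grasp point.
Start: joints at [-1.254, 0.379, 1.734, -0, 1.028, -0.033], TCP at [239.893, -657.624, 292.232] pointing down, gripper open.
Joint ranges: [-2.77, 2.77], [-0.74, 2.19], [0, 2.66], [-1.06, 4.2], [0.31, 2.87], [-3.08, 3.08]. Speed limits (rad/s): [1.89, 1.89, 2.39, 3.14, 3.14, 3.14].

INTERFACE

Orientations are given as a rotation vector (axis times angle).
In Python, from bench import robot, imaging gives the robot as it stands.
- The arm moves only by the tool step_arm, never from a script. Its argument "motion" is a list of rows, each a list of 6 numbers: the shift along the tool's x, y, z in m, then the turn, a rotation vector about the tool's x, y, z in rad. In form: [[dx, dy, dz, rx, ry, rz], ...]. A call has 1 to 10 rows; each row is the pose to reach, as a shift and turn from the pose commanded when the call began, along the tool's axes at that moment; what a row does not reach only later rows make up. A row lasts 1/10 s, in which the tool goes at most 50 mm and 8.59 degrees, less where a joint would pass 70% of its speed; a pose out of reach is approached as far as the arm can. A call with a gripper value outside its range is refused whole. "claw" is the opening, from 0 (shut) to 1 (fully open), set as the call begins (left out, the last holds). The fingers move at their own pace and stop on an object; "force" is the grip in N (left out, the last holds). Time passes only in rows, so rows that repeat a pose let the fingers close. It gives the time, the measured TCP pose, the force and the opening at its end, in the units of the state.
- robot.observe(): the state, without advancing time (a new reading comes with each control period).
- imaging.snapshot(name): name is "side" or "top" or "wrist"; returns (picture, depth): 400x640x3 uint8, blue, green, red; 400x640 float32, mm along the optical axis (not along the pixel's ray), 0 where there is no reading.
- imaging.camera_params(name): a dict with "fx", "fy", "cx", "cy" (pixels), "dist_coeffs" ([k1, k2, p1, p2, k3] as OpenCV has them; the pictures are not rectified), "R" (3x3) and "t" (3): a world point X has camera coordinates R X + t. Camera axes: x right, y down, z forward; pixel columns grow to the right and rows downward; lengths in mm; the calibration is good to about 2 mm. A picture is of the moment at which its call begins: read the wrist's pose just before it. camera_params takes no time and is no camera call; for the wrist camera it gives the pose at the moment of the call.
- robot.close_job(): hands the job in, once; it reports no verdict.
The state is a dict: "clock": time; "qpos": joint angles; "joint_vel": joint speeds; "tau": joint torques, N m; "ee_pos": TCP position; "eef_rot": TCP orientation; "ft_force": force on the tool from outside, world axes, zero at the start; "wrist_torque": the same for the moment, N m; "finger_gap": finger opening in mm.
Only numpy, scipy, OpenCV 4.12 (cv2) and the standard library are available. Lean on these libraries where they do the work, as an engineer would, in place of code of your own. Each camera call takes 0.05 s, during which the arm holds its last target. There are 200 camera calls.

TASK

The burr has just been cleaned and dropped back into the coffee grinder: lock it down with the two-prong spanner. Take the spanner from its wooden dock, press it lightly on the grinder's brass ring and feel round until both prongs drop fully home in two of the holes, then keep it seated and turn the ring clockwise up against its stop, without forcing it. Put the spanner back down fully into its dock and leave the things around where they are.

Things in the scene. Friction and masses are not known exactly. Their poses are not given: they have to be found in the camera images.
- spanner_grip (a point): Centre of the red upright grip (52 wide x 14 thick x 38 tall) of the steel two-prong spanner, 40 above the flat underside of its round flange (68 across, 9 thick). x: along the grip's width and the line of the prongs, z: up. Two 6 mm prongs with round tips stand 9 below the flange, 23 either side of the axis; looks the same after half a turn. About 0.16 kg. Stands upright in the dock at first.
- ring_top (a point): On the grinder (fixed, 150 tall black and silver burr grinder): centre of the brass lock ring's upper face, 170 above the worktop, z up, x towards the grinder's back. Ring 74 across; four round holes, 8 wide and 11 deep, a quarter turn apart, 23 from the centre. The angle at which the holes stand is random and NOT measured, nor told by x here: find it by feel or by eye.
- lock_ring (a joint): Turn of the brass lock ring, rad: 0 to 0.3 at the start (loose; back stop at -0.15), grows as it turns clockwise seen from above, 1.25 at its hard stop (locked). It counts from the ring's own loose end, so it does not tell where the holes stand. Stiff to turn: about 0.25 N m all the way, stays where left. At the stop the moment climbs steeply; over 1.5 N m, or a hard thrust, is forcing it.
- dock: Round wooden dock of the spanner, fixed, 94 across, 29 tall; origin at the centre of its underside, z up. A counterbore 75 across and 7 deep takes the spanner's flange, which rests on its floor 22 above the worktop (grip centre then 62 up); below it a well 58 across leaves the prongs free, at any yaw.
- hopper: Bystander: clear bean hopper stood upside down on its black lid, 122 across, 118 tall; origin at the centre of its underside. Loose.
- mug: Bystander: white mug with black stars, 92 across without handle, 102 tall; origin under its middle. Loose.
- jar: Bystander: glass jar with grey lid, 93 across, 134 tall; origin at the centre of its underside. Loose.
Things that resemble listed ones, but are neither listed nor needed, are in the scene too. What is shaped like the part that bears spanner_grip but pink or turquoise is not meant.

How it is judged (in metres and radians):
On the way, in this order (a step that is already met when the one before it is completed fails the run):
1. both prongs fully home in the ring's holes while the ring is still loose (horizontal distance between spanner_grip and ring_top below 0.005 m and z of spanner_grip in the frame of ring_top below 0.043 m and value of joint lock_ring below 0.6 rad), for 0.1 s.
2. the ring turned up to its stop with both prongs still home (horizontal distance between spanner_grip and ring_top below 0.005 m and z of spanner_grip in the frame of ring_top below 0.043 m and value of joint lock_ring above 1.2 rad), for 0.1 s.
At the end, for the whole second after the job is handed in: The lock ring is against its stop (within about 3 degrees) and the spanner stands upright in its dock, flange down on the counterbore's floor (within 3 mm in height, 6 mm sideways), at rest and let go (value of joint lock_ring above 1.2 rad and horizontal distance between spanner_grip and dock below 0.006 m and z of spanner_grip in the frame of dock below 0.065 m and angle between spanner_grip's own z axis and vertical below 0.08 rad); the robot touches nothing.
It fails at once if the spanner is forced against the ring (pressed or turned too hard) (contact force between spanner and lock_ring above 70 N).
It fails at once if a thing standing around is knocked away (distance of any of hopper, mug, jar from where it was at the start of the episode above 0.03 m).
It also fails if it takes over 64 s, if anything falls off the work surface, if the arm or the gripper's body presses on something with over 40 N, if the wrist force passes 120 N, or if a joint passes its speed limit or range.

## Working session

There is one attempt and no reset: what is moved stays moved. The work goes in short steps, Python scripts to look and compute and a tool call to move; the robot and the scene stay as the last step left them, time stands still between calls to the robot, and variables do not carry over. Pictures are saved under pics/ and viewed, on a budget of 10 in all, crops included, one or two more only if the job needs it, and the job is handed in when it is done.

Besides the shell and the picture viewer there is one more tool, called as a command line: name --pt "numbers of a row" for each row, then --argument value for the rest. step_arm: Moves the arm, as the interface text tells. Its arguments: {"type":"object","properties":{"motion":{"type":"array"},"claw":{"type":"number"},"force":{"type":"number"}},"required":["motion"]}

```bash
ls; mkdir -p pics; python3 - <<'E'
from bench import robot, imaging
import cv2,numpy as np
s=robot.observe();print(s)
for n in("top","side"):
    p,d=imaging.snapshot(n);cv2.imwrite(f"pics/{n}0.png",p);np.save(f"pics/{n}0.npy",d)
    c=imaging.camera_params(n);print(n,c)
E
```

```text
pics
{'clock': 0.0, 'qpos': array([-1.25430568e+00,  3.79417372e-01,  1.73478205e+00,  2.53596475e-05,
        1.02851504e+00, -3.32945747e-02]), 'joint_vel': array([-0.00028345, -0.00233891, -0.00065684,  0.00016036,  0.00077332,
       -0.00019828]), 'tau': array([ 4.59964751e-03, -7.63726330e+01, -4.34362578e+01,  6.52588299e-02,
        4.25364403e-02, -6.56804309e-05]), 'ee_pos': array([ 239.79099373, -657.31137741,  291.58142284]), 'eef_rot': array([ 0.94849091,  1.35551888, -0.94734882]), 'ft_force': array([-0.92838572, -0.67087759, -0.27168833]), 'wrist_torque': array([-0.02818914, -0.04719834, -0.01443259]), 'finger_gap': 90.96504653075559}
top {'fx': 480.6996123018119, 'fy': 480.6996123018119, 'cx': 319.26081029110924, 'cy': 209.81495946067866, 'dist_coeffs': array([-0.09661409,  0.        ,  0.        ,  0.        ,  0.        ]), 'R': array([[-0.01363042, -0.99977363,  0.01633721],
       [-0.99591536,  0.01211572, -0.08947512],
       [ 0.08925693, -0.01749006, -0.99585506]]), 't': array([ -77.19161301,  534.34669787, 1387.80681399])}
side {'fx': 489.97569555760657, 'fy': 489.97569555760657, 'cx': 321.89205895223154, 'cy': 200.49853386259386, 'dist_coeffs': array([-0.10464861,  0.        ,  0.        ,  0.        ,  0.        ]), 'R': array([[-0.94846551, -0.31596171,  0.02411154],
       [-0.142453  ,  0.35717668, -0.92310994],
       [ 0.28305532, -0.87897271, -0.38377945]]), 't': array([ 467.21568529,  213.70762255, 1178.57293579])}
```

View pics/top0.png

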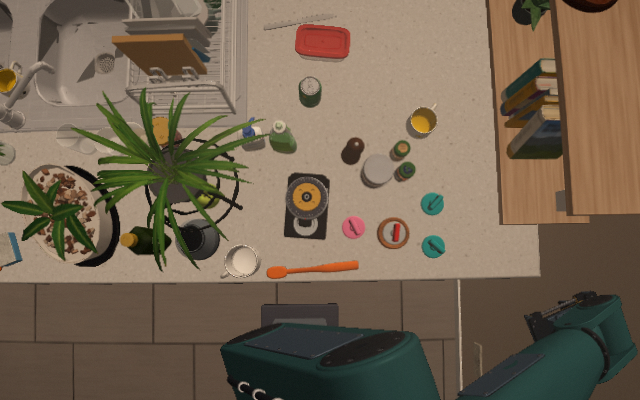

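View pics/side0.png

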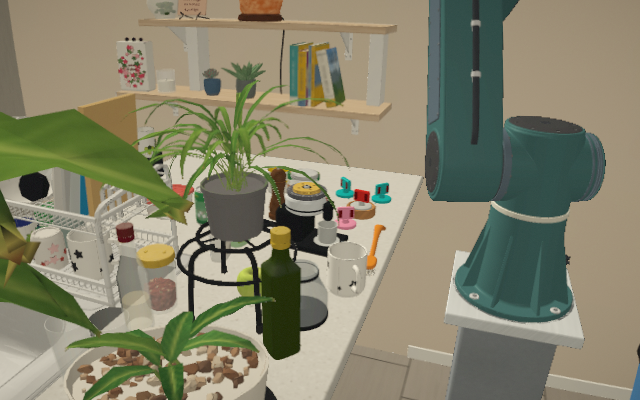

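Top view: dock with red grip at about (394,233), brass ring at about (307,197); pink (353,228) and turquoise (432,204/247) decoys. Side view: the grinder sits behind the plant, with the red grip at (361,195).

```bash
cat > h.py <<'E'
import cv2,numpy as np
from bench import robot,imaging
from scipy.spatial.transform import Rotation as Ro
def ray(c,uv):
    K=np.array([[c['fx'],0,c['cx']],[0,c['fy'],c['cy']],[0,0,1]])
    n=cv2.undistortPoints(np.array(uv,float).reshape(-1,1,2),K,c['dist_coeffs']).reshape(-1,2)
    R=np.array(c['R']);return -R.T@c['t'], np.c_[n,np.ones(len(n))]@R
def onplane(c,uv,z):
    o,d=ray(c,uv);return o+d*((z-o[2])/d[:,2])[:,None]
def world(c,dep):
    v,u=np.mgrid[:400,:640];o,d=ray(c,np.c_[u.ravel(),v.ravel()])
    return (o+d*dep.reshape(-1,1)).reshape(400,640,3)
def hsv(p): return cv2.cvtColor(p,cv2.COLOR_BGR2HSV)
def mask(p,lo,hi): return cv2.inRange(hsv(p),lo,hi)
def red(p): return mask(p,(0,170,80),(4,255,255))|mask(p,(176,170,80),(180,255,255))
def box(m,u0,v0,u1,v1):
    o=np.zeros_like(m);o[v0:v1,u0:u1]=m[v0:v1,u0:u1];return o
def state():
    s=robot.observe();R=Ro.from_rotvec(s['eef_rot']).as_matrix()
    print('t%.2f tcp'%s['clock'],s['ee_pos'].round(2),'F',s['ft_force'].round(1),'M',s['wrist_torque'].round(2),'gap',s['finger_gap'].round(1));print(R.round(4));return s,R
E
python3 - <<'E'
from h import *
p=cv2.imread('pics/top0.png');d=np.load('pics/top0.npy');c=imaging.camera_params('top');W=world(c,d)
m=box(red(p),370,210,420,260)
P=W[m>0];print('red n',len(P),P.mean(0),np.percentile(P[:,2],[5,50,95]))
top=P[P[:,2]>70];print('top',top.mean(0),len(top))
uv=np.argwhere(m>0)[:,::-1];print('grip rect',cv2.minAreaRect(uv.astype(np.float32)))
# dock
S=W[205:262,365:425].reshape(-1,3);k=(S[:,2]>15)&(S[:,2]<36);q=S[k];print('dock',q.min(0),q.max(0),q.mean(0))
k=(S[:,2]>26)&(S[:,2]<34);q=S[k];print('dock rim circle',cv2.minEnclosingCircle(q[:,:2].astype(np.float32)))
G=W[170:245,275:340].reshape(-1,3);print('grinder z',np.percentile(G[:,2],[50,90,95,99]))
b=box(mask(p,(12,110,90),(32,255,255)),280,170,335,225);P=W[b>0];print('brass',len(P),P.min(0),P.max(0),np.percentile(P[:,2],[5,50,95]))
e=cv2.fitEllipse(max(cv2.findContours(b,0,1)[0],key=cv2.contourArea));print(e,onplane(c,[e[0]],170))
# heights near path
for y in range(-450,300,50):
  k=(abs(W[...,1]-y)<25)
  print(y,[int(np.nanmax(np.r_[0,W[...,2][k&(abs(W[...,0]-x)<25)&(d>0)]])) for x in range(400,800,50)])
cv2.imwrite('pics/crop.png',cv2.resize(p[165:275,265:465],None,fx=4,fy=4,interpolation=2))
E
```

```text
red n 78 [ 461.86486636 -296.80526624   95.76829318] [69.11468705 79.47543497 84.58554861]
top [ 461.17707421 -296.79489067   97.70711514] 73
grip rect ((396.1485290527344, 232.01486206054688), (4.676674842834473, 16.3186092376709), 5.7105937004089355)
dock [ 402.02869481 -396.6792277    15.13804168] [ 544.79368266 -254.67216363   35.81269257] [ 463.49496639 -304.10021587   27.76277446]
dock rim circle ((464.0703430175781, -300.8291320800781), 46.914947509765625)
grinder z [ 20.03370028 167.29620734 170.32802467 173.67569512]
brass 572 [407.24056211 -84.4107263  150.78125901] [ 593.62975104   -9.34380993 1431.12626614] [159.34156134 169.25452258 173.44083824]
((306.19879150390625, 196.49925231933594), (27.55591583251953, 28.21247100830078), 87.68965148925781) [[555.9876375  -47.51678059 170.        ]]
-450 [70, 23, 21, 71, 21, 6, 7, 80]
-400 [72, 72, 24, 74, 23, 7, 6, 86]
-350 [8, 37, 33, 10, 112, 110, 114, 84]
-300 [36, 84, 87, 7, 138, 140, 113, 7]
-250 [12, 36, 32, 8, 142, 141, 138, 8]
-200 [29, 72, 75, 10, 139, 145, 172, 9]
-150 [51, 22, 68, 10, 8, 40, 161, 10]
-100 [65, 28, 165, 175, 172, 107, 8, 7]
-50 [8, 74, 176, 176, 175, 116, 9, 10]
0 [9, 29, 166, 174, 171, 114, 254, 252]
50 [8, 9, 6, 460, 6, 351, 431, 250]
100 [104, 105, 7, 463, 473, 442, 437, 190]
150 [103, 345, 350, 462, 473, 441, 420, 150]
200 [379, 383, 356, 406, 457, 424, 422, 413]
250 [468, 468, 462, 438, 408, 442, 417, 415]
```

View pics/crop.png

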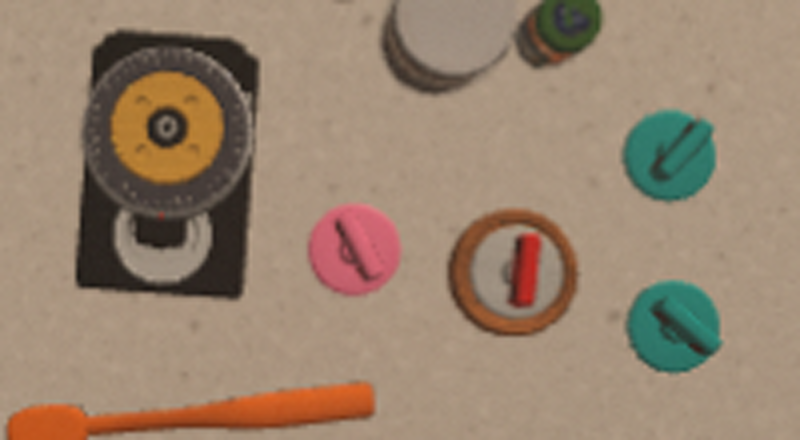

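The crop shows the four holes on the image diagonals, the grip long axis nearly along world x, and the dock rim well resolved. Dock is at about (464,-301), ring at (556,-47.5).

```bash
python3 - <<'E'
from h import *
s,R=state()
print('shift to hover', R.T@(np.array([464,-301,250])-s['ee_pos']), 'jaw yaw',np.degrees(np.arctan2(R[1,2],R[0,2])))
c=imaging.camera_params('top')
P=onplane(c,[[396.15+8.1*np.sin(np.radians(5.7)),232-8.1],[396.15-.8,240.1]],80);v=P[0]-P[1];print('grip yaw',np.degrees(np.arctan2(v[1],v[0])),P.mean(0))
c=imaging.camera_params('wrist');print((np.array(c['R'])@R).round(3),-R.T@np.array(c['R']).T@c['t']- R.T@s['ee_pos'])
E
```

```text
Traceback (most recent call last):
  File "h.py", line 20, in state
    print('t%.2f tcp'%s['clock'],s['ee_pos'].round(2),'F',s['ft_force'].round(1),'M',s['wrist_torque'].round(2),'gap',s['finger_gap'].round(1));print(R.round(4));return s,R
                                                                                                                      ^^^^^^^^^^^^^^^^^^^^^
AttributeError: 'float' object has no attribute 'round'
```

```bash
sed -i "s/s\['finger_gap'\].round(1)/round(s['finger_gap'],1)/" h.py; python3 - <<'E'
from h import *
s,R=state()
print('shift to hover', R.T@(np.array([464,-301,250])-s['ee_pos']), 'jaw yaw',np.degrees(np.arctan2(R[1,2],R[0,2])))
c=imaging.camera_params('top')
P=onplane(c,[[396.15+8.1*np.sin(np.radians(5.7)),232-8.1],[396.15-.8,240.1]],80);v=P[0]-P[1];print('grip yaw',np.degrees(np.arctan2(v[1],v[0])),P.mean(0))
c=imaging.camera_params('wrist');print((np.array(c['R'])@R).round(3),-R.T@np.array(c['R']).T@c['t']- R.T@s['ee_pos'])
E
```

```text
t0.10 tcp [ 239.8  -657.35  291.67] F [ 0.2  0.  -0.2] M [ 0.01  0.01 -0.05] gap 91.3
[[-3.000e-04  9.394e-01  3.427e-01]
 [ 9.000e-04  3.427e-01 -9.394e-01]
 [-1.000e+00  0.000e+00 -1.000e-03]]
shift to hover [  41.93226774  332.74711018 -257.88922098] jaw yaw -69.95691434109212
grip yaw -7.213081203039303 [ 462.7914797  -299.54659457   80.        ]
[[ 0.    -0.001  1.   ]
 [-0.246 -0.969 -0.001]
 [ 0.969 -0.246 -0.001]] [-92.34521532  69.84092468   0.41580118]
```

step_arm --pt "0 0.03 -0.024 0.04 0 0" --pt "0 0.07 -0.054 0.09 0 0" --pt "0 0.11 -0.085 0.15 0 0" --pt "0 0.15 -0.116 0.21 0 0" --pt "0.005 0.19 -0.147 0.27 0 0" --pt "0.01 0.23 -0.178 0.33 0 0" --pt "0.02 0.27 -0.209 0.39 0 0" --pt "0.03 0.3 -0.233 0.44 0 0" --pt "0.04 0.325 -0.252 0.475 0 0" --pt "0.042 0.333 -0.258 0.475 0 0" --claw 1

```text
clock: 1.1
ee_pos: [464.9, -298.6, 249.0]
eef_rot: [1.3, 1.15, -1.3]
ft_force: [-0.9, -0.5, 0.8]
finger_gap: 91.1
```

step_arm --pt "0 0 0 0 0 0" --pt "0 0 0 0 0 0" --pt "0 0 0 0 0 0" --pt "0 0 0 0 0 0"

```text
clock: 1.5
ee_pos: [463.9, -302.1, 250.6]
eef_rot: [1.302, 1.146, -1.301]
ft_force: [0.0, 0.1, 0.4]
finger_gap: 91.3
```

```bash
cat > w.py <<'E'
from h import *
import sys
s,R=state();c=imaging.camera_params('wrist');p,d=imaging.snapshot('wrist')
n=sys.argv[1];cv2.imwrite(f'pics/{n}.png',p);np.save(f'pics/{n}.npy',d)
W=world(c,d);np.savez(f'pics/{n}.npz',W=W,R=R,tcp=s['ee_pos'])
m=red(p);P=W[(m>0)&(d>0)];print('red',len(P),P.mean(0).round(1),np.percentile(P[:,2],[2,50,98]).round(1))
T=P[(P[:,2]>76)&(P[:,2]<90)];r=cv2.minAreaRect(T[:,:2].astype(np.float32));b=cv2.boxPoints(r);print('top rect',r,T[:,2].mean());
print('jaw yaw',np.degrees(np.arctan2(R[1,2],R[0,2])))
S=W[(W[...,2]>26)&(W[...,2]<32)&(d>0)];S=S[np.hypot(S[:,0]-464,S[:,1]+301)<60];print('rim',cv2.minEnclosingCircle(S[:,:2].astype(np.float32)),S.mean(0))
E
python3 w.py w1
```

```text
t1.50 tcp [ 463.92 -302.11  250.55] F [0.  0.1 0.4] M [-0.02  0.07 -0.06] gap 91.3
[[ 4.00e-04  9.92e-01 -1.26e-01]
 [-3.00e-04 -1.26e-01 -9.92e-01]
 [-1.00e+00  4.00e-04  3.00e-04]]
red 737 [ 469.1 -286.7   75.5] [42.6 80.1 82. ]
top rect ((464.5196533203125, -301.8507995605469), (12.109922409057617, 49.94672393798828), 82.58358001708984) 80.25750322228846
jaw yaw -97.23820506354006
rim ((463.9197082519531, -301.0667724609375), 46.866756439208984) [ 467.64883961 -301.92718258   29.60142956]
```

View pics/w1.png

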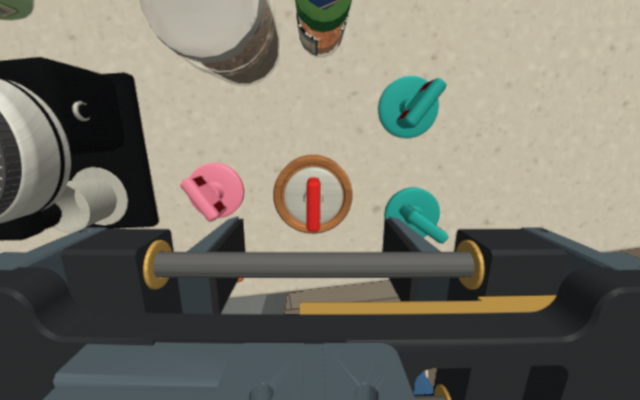

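The wrist view shows the red grip upright between the fingers at (313,203), with decoys clear to either side. Depth gives the centre (464.5,-301.9) and yaw -7.4°, so the jaws are aligned.

step_arm --pt "0.03 0 0 0 0 0" --pt "0.07 0 0 0 0 0" --pt "0.1 0 0 0 0 0" --pt "0.118 0 0 0 0 0" --pt "0.125 0 0 0 0 0" --pt "0.128 0 0 0 0 0" --pt "0.128 0 0 0 0 0" --pt "0.128 0 0 0 0 0"

```text
clock: 2.35
ee_pos: [464.7, -301.5, 123.2]
eef_rot: [1.301, 1.146, -1.3]
ft_force: [0.4, -0.0, -0.3]
finger_gap: 91.2
```

step_arm --pt "0 0 0 0 0 0" --pt "0 0 0 0 0 0" --pt "0 0 0 0 0 0" --pt "0 0 0 0 0 0" --pt "0 0 0 0 0 0" --pt "0 0 0 0 0 0" --pt "0 0 0 0 0 0" --pt "0 0 0 0 0 0" --claw 0 --force 40

```text
clock: 3.15
ee_pos: [464.3, -301.1, 122.2]
eef_rot: [1.301, 1.147, -1.301]
ft_force: [0.2, -0.3, 0.1]
finger_gap: 30.6
```

```bash
python3 -c "
from h import *
state()"
```

```text
t3.15 tcp [ 464.3  -301.12  122.21] F [ 0.2 -0.3  0.1] M [0.01 0.05 0.02] gap 30.6
[[-0.000e+00  9.922e-01 -1.248e-01]
 [ 0.000e+00 -1.248e-01 -9.922e-01]
 [-1.000e+00 -1.000e-04 -0.000e+00]]
```

step_arm --pt "0 0 0 0 0 0" --pt "0 0 0 0 0 0" --pt "0 0 0 0 0 0" --pt "0 0 0 0 0 0"

```text
clock: 3.55
ee_pos: [464.6, -301.4, 122.5]
eef_rot: [1.301, 1.147, -1.301]
ft_force: [1.4, -2.8, 2.3]
finger_gap: 13.8
```

step_arm --pt "-0.01 0 0 0 0 0" --pt "-0.03 0 0 0 0 0" --pt "-0.06 0 0 0 0 0" --pt "-0.1 0 0 0 0 0" --pt "-0.145 0 0 0 0 0" --pt "-0.18 0 0 0 0 0" --pt "-0.2 0 0 0 0 0" --pt "-0.2 0 0 0 0 0"

```text
clock: 4.35
ee_pos: [465.0, -301.5, 325.5]
eef_rot: [1.301, 1.143, -1.299]
ft_force: [0.2, 0.2, -1.7]
finger_gap: 14.2
```

```bash
python3 - <<'E'
from h import *
s,R=state()
tg=np.array([470,-60,330]);print(R.T@(tg-s['ee_pos']))
E
```

```text
t4.35 tcp [ 464.95 -301.45  325.48] F [ 0.2  0.2 -1.7] M [ 0.01  0.01 -0.01] gap 14.2
[[ 0.0038  0.9922 -0.1248]
 [-0.0025 -0.1248 -0.9922]
 [-1.      0.0041  0.002 ]]
[  -5.11011786  -25.11036461 -240.18511469]
```

step_arm --pt "-0.005 -0.002 -0.03 0 0 0" --pt "-0.005 -0.005 -0.075 0 0 0" --pt "-0.005 -0.008 -0.12 0 0 0" --pt "-0.005 -0.011 -0.165 0 0 0" --pt "-0.005 -0.014 -0.21 0 0 0" --pt "-0.005 -0.016 -0.24 0 0 0" --pt "-0.005 -0.016 -0.25 0 0 0" --pt "-0.005 -0.016 -0.25 0 0 0" --pt "-0.005 -0.016 -0.25 0 0 0" --pt "-0.005 -0.016 -0.25 0 0 0"

```text
clock: 5.35
ee_pos: [479.5, -52.0, 326.9]
eef_rot: [1.301, 1.147, -1.302]
ft_force: [-0.6, -0.8, -0.8]
finger_gap: 13.8
```

```bash
python3 - <<'E'
from h import *
s,R=state();c=imaging.camera_params('wrist');p,d=imaging.snapshot('wrist')
cv2.imwrite('pics/w2.png',p);W=world(c,d);np.savez('pics/w2.npz',W=W,d=d,tcp=s['ee_pos'],R=R)
b=mask(p,(12,110,60),(32,255,255));k=(b>0)&(d>0)&(abs(W[...,2]-170)<8)&(np.hypot(W[...,0]-556,W[...,1]+47)<60)
P=W[k];print(len(P),np.percentile(P[:,2],[5,50,95]),cv2.minEnclosingCircle(P[:,:2].astype(np.float32)))
m=k.astype(np.uint8);cn=max(cv2.findContours(m,0,1)[0],key=cv2.contourArea);e=cv2.fitEllipse(cn);print(e,onplane(c,[e[0]],170))
E
```

```text
t5.35 tcp [479.51 -52.04 326.89] F [-0.6 -0.8 -0.8] M [ 0.06 -0.03 -0.03] gap 13.8
[[-6.00e-04  9.92e-01 -1.26e-01]
 [ 0.00e+00 -1.26e-01 -9.92e-01]
 [-1.00e+00 -6.00e-04  1.00e-04]]
4884 [168.23375602 169.81316892 171.02195804] ((556.7620849609375, -47.61607360839844), 37.520023345947266)
((297.4056091308594, 125.10354614257812), (83.74976348876953, 86.27999877929688), 167.06349182128906) [[558.04335447 -47.96774771 170.        ]]
```

View pics/w2.png

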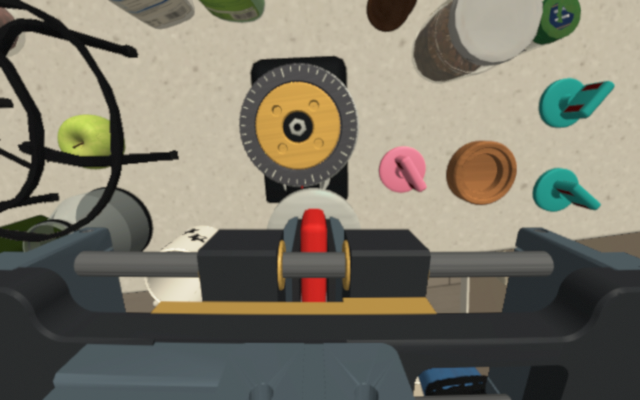

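Wrist view: ring at (297,125) with four holes near (281,108), (314,104), (282,149), (316,145). I'll measure these next.

```bash
python3 - <<'E'
from h import *
p=cv2.imread('pics/w2.png');z=np.load('pics/w2.npz');c=imaging.camera_params('wrist')
g=hsv(p)[...,2].astype(np.float32)
v,u=np.mgrid[75:175,245:350];uv=np.c_[u.ravel(),v.ravel()];P=onplane(c,uv,170)
from scipy.optimize import minimize
C=np.array([557.2,-47.8])
# resample top view of ring, 0.25mm/px
S=360;a=np.mgrid[0:S,0:S].reshape(2,-1).T*0.25-S*0.125
X=np.c_[a+C,np.full(len(a),170.)]
K=np.array([[c['fx'],0,c['cx']],[0,c['fy'],c['cy']],[0,0,1]])
q=cv2.projectPoints(X,cv2.Rodrigues(np.array(c['R']))[0],np.array(c['t']),K,c['dist_coeffs'])[0].astype(np.float32).reshape(S,S,2)
o=cv2.remap(p,q[...,0],q[...,1],cv2.INTER_CUBIC);cv2.imwrite('pics/ring.png',cv2.resize(o,(560,560)))
r=np.hypot(*a.T).reshape(S,S)
h=hsv(o);br=cv2.inRange(h,(12,110,60),(32,255,255));cn=max(cv2.findContours(br,0,1)[0],key=cv2.contourArea);e=cv2.fitEllipse(cn);print('ring',e,np.array(e[0])[::-1]*.25-45+C)
V=o.astype(np.float32).sum(2);L=V/cv2.blur(V,(61,61))
ann=(r>17)&(r<29);ang=np.degrees(np.arctan2(a[:,1],a[:,0])).reshape(S,S)
for k in range(0,360,5):
    w=ann&(abs((ang-k+180)%360-180)<5)&(abs(r-23)<3);print(k,int(V[w].mean()),end='; ')
E
```

```text
ring ((179.80445861816406, 179.3502197265625), (297.1723937988281, 297.4864807128906), 105.61434936523438) [557.03755493 -47.84888535]
0 452; 5 451; 10 452; 15 452; 20 452; 25 452; 30 443; 35 399; 40 375; 45 393; 50 406; 55 435; 60 447; 65 435; 70 435; 75 437; 80 435; 85 438; 90 441; 95 436; 100 431; 105 429; 110 433; 115 437; 120 427; 125 387; 130 382; 135 418; 140 427; 145 426; 150 428; 155 432; 160 431; 165 431; 170 431; 175 431; 180 432; 185 432; 190 432; 195 432; 200 434; 205 436; 210 445; 215 448; 220 438; 225 427; 230 405; 235 408; 240 439; 245 449; 250 445; 255 442; 260 445; 265 449; 270 453; 275 450; 280 446; 285 447; 290 444; 295 443; 300 446; 305 436; 310 423; 315 413; 320 379; 325 390; 330 442; 335 455; 340 454; 345 453; 350 453; 355 452;
```

View pics/ring.png

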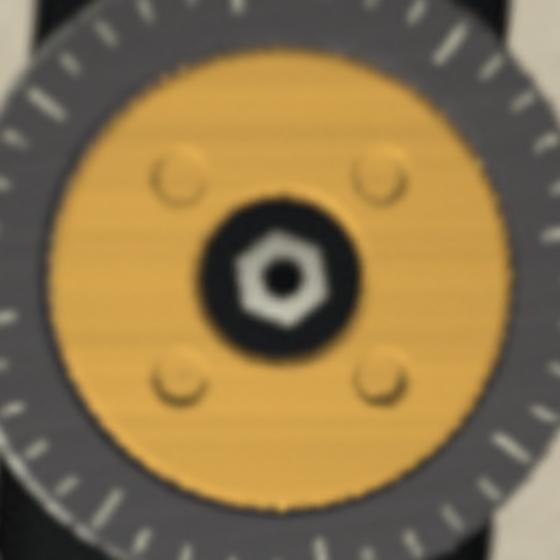

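Rectified ring: centre (280,279) gives (557.0,-47.85) at z 170, with holes at (179,176), (380,177), (180,380), (381,380). That is radius 22.8 mm (23 expected), at yaw 45° plus quarter turns. Next I'll check the grip in hand with the same camera.

```bash
python3 - <<'E'
from h import *
p=cv2.imread('pics/w2.png');z=np.load('pics/w2.npz');W=z['W'];d=z['d'];R=z['R'];t=z['tcp'];c=imaging.camera_params('wrist')
m=(red(p)>0)&(d>0);m[:,:290]=0;m[:,340:]=0;P=(W[m]-t)@R
print(len(P),np.percentile(P,[1,50,99],axis=0).round(1))
T=P[P[:,0]<46];print('top',len(T),T.min(0),T.max(0))
for lo in range(-30,40,4):
    q=T[(T[:,1]>=lo)&(T[:,1]<lo+4)]
    if len(q)>3: print(lo,len(q),q[:,2].min().round(1),q[:,2].max().round(1),q[:,2].mean().round(2),q[:,0].mean().round(1))
mm=np.where(red(p)[200:310,290:340]);print(mm[0].min()+200,mm[1].min()+290,mm[1].max()+290)
f=P[P[:,0]>46];print('front face y',np.percentile(f[:,1],[5,50,95]),len(f))
E
```

```text
1594 [[ 40.6 -19.2  -7. ]
 [ 42.5  14.7  -0.3]
 [ 69.8  25.3   6.7]]
top 1286 [ 39.7356787  -20.15508117  -7.07860265] [45.99549123 25.56653077  6.95793858]
-22 54 -6.5 6.4 -0.14 42.4
-18 161 -7.0 7.0 -0.24 42.1
-14 164 -7.1 7.0 -0.06 42.3
-10 153 -7.0 6.9 0.03 42.2
-6 30 -5.2 5.7 -0.22 41.6
6 14 -6.8 6.7 -0.48 43.7
10 173 -6.8 6.7 0.06 42.3
14 189 -6.7 6.6 0.03 42.4
18 191 -6.6 6.6 -0.2 42.3
22 157 -6.1 6.1 0.04 43.7
209 301 326
front face y [19.20811393 24.69980621 25.31822959] 308
```

step_arm --pt "0 0.008 -0.0015 -0.1 0 0" --pt "0 0.02 -0.0037 -0.22 0 0" --pt "0 0.034 -0.0063 -0.35 0 0" --pt "0.005 0.047 -0.009 -0.48 0 0" --pt "0.01 0.058 -0.011 -0.61 0 0" --pt "0.02 0.067 -0.013 -0.74 0 0" --pt "0.03 0.073 -0.0138 -0.86 0 0" --pt "0.035 0.0767 -0.0144 -0.911 0 0" --pt "0.035 0.0767 -0.0144 -0.911 0 0" --pt "0.035 0.0767 -0.0144 -0.911 0 0"

```text
clock: 6.4
ee_pos: [557.5, -47.0, 292.2]
eef_rot: [0.616, 1.482, -0.616]
ft_force: [0.6, -1.1, -1.8]
finger_gap: 13.9
```

step_arm --pt "0 0 0 0 0 0" --pt "0 0 0 0 0 0"

```text
clock: 6.6
ee_pos: [557.5, -46.6, 292.6]
eef_rot: [0.615, 1.481, -0.614]
ft_force: [0.2, 0.4, -2.1]
finger_gap: 14.1
```

```bash
cat > a.py <<'E'
from h import *
X=[]
for i in range(1): s,R=state()
print('tool-y yaw',np.degrees(np.arctan2(R[1,1],R[0,1])).round(2))
e=np.array([557.4,-47.4,292])-s['ee_pos'];print('shift tool',(R.T@e).round(2),'q',s['qpos'].round(3))
E
python3 a.py; python3 - <<'E'
from h import *
s=robot.observe();p,d=imaging.snapshot('wrist');c=imaging.camera_params('wrist');W=world(c,d);cv2.imwrite('pics/w3.png',p)
R=Ro.from_rotvec(s['eef_rot']).as_matrix()
b=mask(p,(12,110,60),(32,255,255));k=(b>0)&(d>0)&(abs(W[...,2]-170)<6)&(np.hypot(W[...,0]-557,W[...,1]+48)<45)
P=W[k];print(len(P),P.mean(0),cv2.minEnclosingCircle(P[:,:2].astype(np.float32)))
m=(red(p)>0)&(d>0);Q=(W[m]-s['ee_pos'])@R;Q=Q[(abs(Q[:,1])<35)&(abs(Q[:,2])<15)];print('grip',np.percentile(Q,[1,50,99],axis=0).round(1))
E
```

```text
t6.60 tcp [557.5  -46.56 292.63] F [ 0.2  0.4 -2.1] M [-0.01 -0.07  0.05] gap 14.1
[[ 6.000e-04  7.076e-01  7.066e-01]
 [-1.000e-04  7.066e-01 -7.076e-01]
 [-1.000e+00  3.000e-04  4.000e-04]]
tool-y yaw 44.96
shift tool [ 0.63 -0.66  0.52] q [-0.125  0.158  2.02  -0.     0.962  0.661]
890 [575.42282199 -27.16716326 169.38812878] ((561.7578125, -42.6954231262207), 36.069705963134766)
grip [[ 40.4 -19.9  -6. ]
 [ 42.5  14.5   1. ]
 [ 68.2  25.    7.7]]
```

View pics/w3.png

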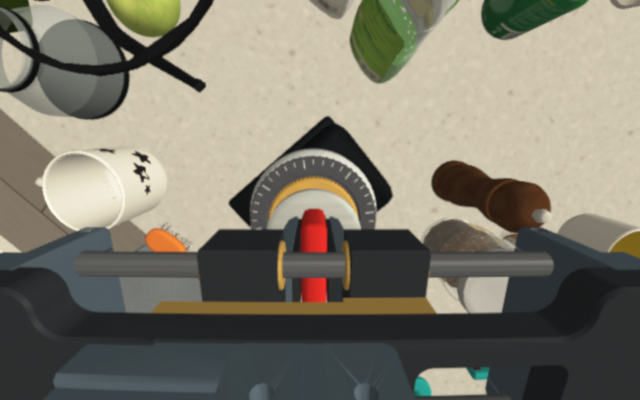

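The holes are hidden by the flange, which sits over the ring as planned; nothing obstructs it. Now a gentle descent with feel.

step_arm --pt "0.003 -0.0004 0.0003 0 0 0" --pt "0.006 -0.0004 0.0003 0 0 0" --pt "0.009 -0.0004 0.0003 0 0 0" --pt "0.011 -0.0004 0.0003 0 0 0" --pt "0.012 -0.0004 0.0003 0 0 0" --pt "0.012 -0.0004 0.0003 0 0 0"

```text
clock: 7.25
ee_pos: [557.5, -46.9, 280.1]
eef_rot: [0.614, 1.483, -0.614]
ft_force: [0.0, -0.0, -1.7]
finger_gap: 14.1
```

step_arm --pt "0.0005 0 0 0 0 0" --pt "0.001 0 0 0 0 0" --pt "0.001 0 0 0 0 0"

```text
clock: 7.55
ee_pos: [557.5, -46.9, 279.2]
eef_rot: [0.614, 1.482, -0.614]
ft_force: [-1.0, 0.0, -1.7]
finger_gap: 13.8
```

step_arm --pt "0.0005 0 0 0 0 0" --pt "0.001 0 0 0 0 0" --pt "0.001 0 0 0 0 0"

```text
clock: 7.85
ee_pos: [557.5, -46.9, 278.2]
eef_rot: [0.614, 1.482, -0.614]
ft_force: [0.2, -0.4, -1.0]
finger_gap: 13.7
```

```bash
python3 a.py
```

```text
t7.85 tcp [557.45 -46.87 278.19] F [ 0.2 -0.4 -1. ] M [ 0.05 -0.05  0.06] gap 13.7
[[-0.      0.7068  0.7074]
 [ 0.      0.7074 -0.7068]
 [-1.     -0.     -0.    ]]
tool-y yaw 45.02
shift tool [-13.81  -0.42   0.34] q [-0.126  0.178  2.028  0.     0.936  0.659]
```

step_arm --pt "0.0005 -0.0002 0.0002 0 0 0" --pt "0.001 -0.0003 0.0003 0 0 0" --pt "0.001 -0.0003 0.0003 0 0 0"

```text
clock: 8.15
ee_pos: [557.5, -47.3, 277.2]
eef_rot: [0.614, 1.482, -0.614]
ft_force: [-0.6, -0.4, -2.3]
finger_gap: 13.6
```

step_arm --pt "0.0005 0 0 0 0 0" --pt "0.001 0 0 0 0 0" --pt "0.001 0 0 0 0 0"

```text
clock: 8.45
ee_pos: [557.5, -47.2, 276.2]
eef_rot: [0.614, 1.482, -0.614]
ft_force: [0.4, 1.4, -1.6]
finger_gap: 14.2
```

```bash
python3 a.py
```

```text
t8.45 tcp [557.45 -47.24 276.16] F [ 0.4  1.4 -1.6] M [ 0.14 -0.02  0.  ] gap 14.2
[[-1.000e-04  7.069e-01  7.073e-01]
 [ 1.000e-04  7.073e-01 -7.069e-01]
 [-1.000e+00  0.000e+00 -1.000e-04]]
tool-y yaw 45.02
shift tool [-15.84  -0.15   0.07] q [-0.126  0.18   2.029  0.     0.932  0.659]
```

No vertical resistance 4 mm below the ring face, so the prongs are in the holes. Continuing down.

step_arm --pt "0.0005 0 0 0 0 0" --pt "0.001 0 0 0 0 0" --pt "0.0015 0 0 0 0 0" --pt "0.002 0 0 0 0 0" --pt "0.002 0 0 0 0 0"

```text
clock: 8.95
ee_pos: [557.5, -47.2, 274.2]
eef_rot: [0.614, 1.482, -0.614]
ft_force: [-0.3, 3.1, -0.9]
finger_gap: 13.7
```

step_arm --pt "0.0005 0 0 0 0 0" --pt "0.001 0 0 0 0 0" --pt "0.0015 0 0 0 0 0" --pt "0.0015 0 0 0 0 0"

```text
clock: 9.35
ee_pos: [557.5, -47.3, 272.7]
eef_rot: [0.614, 1.482, -0.614]
ft_force: [-0.4, 2.2, -0.4]
finger_gap: 13.7
```

step_arm --pt "0.0005 0 0 0 0 0" --pt "0.001 0 0 0 0 0" --pt "0.001 0 0 0 0 0"

```text
clock: 9.65
ee_pos: [557.5, -47.3, 271.7]
eef_rot: [0.614, 1.482, -0.614]
ft_force: [0.4, 4.0, -1.3]
finger_gap: 13.6
```

```bash
python3 a.py
```

```text
t9.65 tcp [557.47 -47.26 271.67] F [ 0.4  4.  -1.3] M [0.72 0.01 0.05] gap 13.6
[[-0.000e+00  7.069e-01  7.073e-01]
 [ 1.000e-04  7.073e-01 -7.069e-01]
 [-1.000e+00  1.000e-04 -1.000e-04]]
tool-y yaw 45.02
shift tool [-20.33  -0.14   0.05] q [-0.126  0.187  2.031  0.     0.924  0.659]
```

step_arm --pt "0.0005 0.0004 -0.0004 0 0 0" --pt "0.001 0.0004 -0.0004 0 0 0" --pt "0.001 0.0004 -0.0004 0 0 0"

```text
clock: 9.95
ee_pos: [557.4, -46.8, 270.6]
eef_rot: [0.613, 1.482, -0.614]
ft_force: [1.2, 0.6, -2.1]
finger_gap: 13.8
```

step_arm --pt "0.0004 0 0 0 0 0" --pt "0.0008 0 0 0 0 0" --pt "0.0008 0 0 0 0 0"

```text
clock: 10.25
ee_pos: [557.5, -46.8, 270.4]
eef_rot: [0.613, 1.482, -0.614]
ft_force: [-4.2, -0.5, 6.3]
finger_gap: 13.4
```

```bash
python3 a.py
```

```text
t10.25 tcp [557.54 -46.82 270.39] F [-4.2 -0.5  6.3] M [-0.03  0.69  0.01] gap 13.4
[[-1.000e-04  7.068e-01  7.074e-01]
 [-2.000e-04  7.074e-01 -7.068e-01]
 [-1.000e+00 -2.000e-04  1.000e-04]]
tool-y yaw 45.02
shift tool [-21.61  -0.51   0.31] q [-0.125  0.188  2.032 -0.     0.921  0.66 ]
```

Seated: contact shows at TCP z 270.4, i.e. about 10 mm below first contact height, +8 N. Now turning clockwise in stages.

step_arm --pt "0 -0.0002 -0.0002 0.02 0 0" --pt "0 -0.0002 -0.0002 0.05 0 0" --pt "0 -0.0002 -0.0002 0.09 0 0" --pt "0 -0.0002 -0.0002 0.14 0 0" --pt "0 -0.0002 -0.0002 0.19 0 0" --pt "0 -0.0002 -0.0002 0.23 0 0" --pt "0 -0.0002 -0.0002 0.25 0 0" --pt "0 -0.0002 -0.0002 0.25 0 0"

```text
clock: 11.05
ee_pos: [557.4, -46.7, 270.4]
eef_rot: [0.807, 1.415, -0.807]
ft_force: [-2.7, 1.2, 5.5]
finger_gap: 13.9
```

```bash
python3 a.py
```

```text
t11.05 tcp [557.41 -46.7  270.39] F [-2.7  1.2  5.5] M [0.24 0.44 0.04] gap 13.9
[[ 5.000e-04  8.605e-01  5.095e-01]
 [-0.000e+00  5.095e-01 -8.605e-01]
 [-1.000e+00  4.000e-04  3.000e-04]]
tool-y yaw 30.63
shift tool [-21.61  -0.36   0.6 ] q [-0.125  0.188  2.032  0.     0.921  0.911]
```

step_arm --pt "0 0 0 0.05 0 0" --pt "0 0 0 0.1 0 0" --pt "0 0 0 0.15 0 0"

```text
clock: 11.35
ee_pos: [557.5, -46.9, 270.4]
eef_rot: [0.922, 1.366, -0.922]
ft_force: [-0.7, -0.6, 5.0]
finger_gap: 13.7
```

```bash
python3 a.py; cat > g.py <<'E'
from h import *
import sys
s=robot.observe();p,d=imaging.snapshot('wrist');c=imaging.camera_params('wrist');W=world(c,d);cv2.imwrite(f'pics/{sys.argv[1]}.png',p)
R=Ro.from_rotvec(s['eef_rot']).as_matrix()
m=(red(p)>0)&(d>0);Q=(W[m]-s['ee_pos'])@R;Q=Q[(abs(Q[:,1])<35)&(abs(Q[:,2])<15)];print('grip',np.percentile(Q,[1,50,99],axis=0).round(1))
T=Q[Q[:,0]<44];r=np.array([[lo+2,(np.percentile(T[(T[:,1]>=lo)&(T[:,1]<lo+4),2],2)+np.percentile(T[(T[:,1]>=lo)&(T[:,1]<lo+4),2],98))/2] for lo in (-18,-14,-10,10,14,18)]);print('grip yaw in tool deg',np.degrees(np.polyfit(r[:,0],r[:,1],1)[0]),r[:,1].round(2))
E
python3 g.py g1
```

```text
t11.35 tcp [557.48 -46.86 270.4 ] F [-0.7 -0.6  5. ] M [-0.2   0.29  0.32] gap 13.7
[[ 7.000e-04  9.273e-01  3.743e-01]
 [-4.000e-04  3.743e-01 -9.273e-01]
 [-1.000e+00  5.000e-04  7.000e-04]]
tool-y yaw 21.98
shift tool [-21.6   -0.26   0.48] q [-0.125  0.188  2.032 -0.     0.92   1.062]
grip [[ 40.5 -19.6  -6.2]
 [ 42.5  14.4   0.7]
 [ 68.4  25.2   7.4]]
grip yaw in tool deg 0.837586877775802 [0.33 0.39 0.41 0.92 1.08 0.51]
```

Moving moment is 0.3 N m, and the grip hasn't slipped in the jaws. Continuing.

step_arm --pt "0.0002 0 0 0.06 0 0" --pt "0.0002 0 0 0.12 0 0" --pt "0.0002 0 0 0.18 0 0" --pt "0.0002 0 0 0.24 0 0" --pt "0.0002 0 0 0.3 0 0" --pt "0.0002 0 0 0.36 0 0"

```text
clock: 12.0
ee_pos: [557.6, -47.3, 270.4]
eef_rot: [1.19, 1.219, -1.191]
ft_force: [-1.9, -6.5, 7.2]
finger_gap: 14.1
```

```bash
python3 a.py
```

```text
t12.00 tcp [557.6  -47.3  270.39] F [-1.9 -6.5  7.2] M [-1.2   0.55  0.29] gap 14.1
[[ 1.000e-03  9.997e-01  2.460e-02]
 [-1.400e-03  2.460e-02 -9.997e-01]
 [-1.000e+00  9.000e-04  1.400e-03]]
tool-y yaw 1.41
shift tool [-21.61  -0.18   0.13] q [-1.260e-01  1.880e-01  2.032e+00 -2.000e-03  9.200e-01  1.421e+00]
```

step_arm --pt "0 0 0.0003 0.04 0 0" --pt "0 0 0.0005 0.08 0 0" --pt "0 0 0.0005 0.12 0 0"

```text
clock: 12.3
ee_pos: [557.6, -47.6, 270.4]
eef_rot: [1.279, 1.162, -1.278]
ft_force: [-1.9, -4.5, 8.7]
finger_gap: 14.2
```

step_arm --pt "0 0 0 0.03 0 0" --pt "0 0 0 0.06 0 0"

```text
clock: 12.5
ee_pos: [557.6, -47.7, 270.4]
eef_rot: [1.322, 1.131, -1.322]
ft_force: [-2.9, -4.2, 8.0]
finger_gap: 13.8
```

```bash
python3 a.py
```

```text
t12.50 tcp [557.58 -47.68 270.39] F [-2.9 -4.2  8. ] M [-0.8   0.51  0.24] gap 13.8
[[ 8.000e-04  9.881e-01 -1.537e-01]
 [-1.000e-03 -1.537e-01 -9.881e-01]
 [-1.000e+00  1.000e-03  9.000e-04]]
tool-y yaw -8.84
shift tool [-21.61  -0.2   -0.23] q [-1.270e-01  1.880e-01  2.032e+00 -1.000e-03  9.200e-01  1.599e+00]
```

step_arm --pt "0 0 0.0003 0.02 0 0" --pt "0 0.0 0.0003 0.04 0 0"

```text
clock: 12.7
ee_pos: [557.5, -47.8, 270.4]
eef_rot: [1.351, 1.11, -1.35]
ft_force: [-2.5, -2.7, 9.0]
finger_gap: 13.7
```

```bash
python3 a.py
```

```text
t12.70 tcp [557.54 -47.81 270.39] F [-2.5 -2.7  9. ] M [-0.46  0.49  0.31] gap 13.7
[[ 9.000e-04  9.812e-01 -1.928e-01]
 [-6.000e-04 -1.928e-01 -9.812e-01]
 [-1.000e+00  1.000e-03  4.000e-04]]
tool-y yaw -11.12
shift tool [-21.61  -0.19  -0.36] q [-1.270e-01  1.880e-01  2.032e+00 -1.000e-03  9.200e-01  1.638e+00]
```

step_arm --pt "0 0 0 0.02 0 0" --pt "0 0 0 0.035 0 0"

```text
clock: 12.9
ee_pos: [557.5, -47.9, 270.4]
eef_rot: [1.376, 1.091, -1.375]
ft_force: [-2.2, -3.2, 7.0]
finger_gap: 13.8
```

```bash
python3 a.py
```

```text
t12.90 tcp [557.54 -47.88 270.38] F [-2.2 -3.2  7. ] M [-0.53  0.5   0.28] gap 13.8
[[ 9.000e-04  9.739e-01 -2.269e-01]
 [-8.000e-04 -2.269e-01 -9.739e-01]
 [-1.000e+00  1.000e-03  6.000e-04]]
tool-y yaw -13.11
shift tool [-21.62  -0.22  -0.42] q [-1.270e-01  1.880e-01  2.032e+00 -1.000e-03  9.200e-01  1.673e+00]
```

step_arm --pt "0 0 0.0002 0.02 0 0" --pt "0 0 0.0002 0.035 0 0"

```text
clock: 13.1
ee_pos: [557.5, -48.0, 270.4]
eef_rot: [1.401, 1.071, -1.4]
ft_force: [-2.1, -1.8, 6.2]
finger_gap: 13.8
```

```bash
python3 a.py|grep -v '^[ \[]'
```

```text
t13.10 tcp [557.52 -47.98 270.37] F [-2.1 -1.8  6.2] M [-0.29  0.46  0.22] gap 13.8
tool-y yaw -15.12
shift tool [-21.63  -0.24  -0.52] q [-1.270e-01  1.880e-01  2.032e+00 -1.000e-03  9.200e-01  1.708e+00]
```

step_arm --pt "0 0 0 0.02 0 0" --pt "0 0 0 0.035 0 0"

```text
clock: 13.3
ee_pos: [557.5, -48.0, 270.4]
eef_rot: [1.426, 1.052, -1.425]
ft_force: [-1.2, -1.9, 7.3]
finger_gap: 13.6
```

```bash
python3 a.py|grep -v '^[ \[]'
```

```text
t13.30 tcp [557.51 -48.   270.37] F [-1.2 -1.9  7.3] M [-0.44  0.56  0.3 ] gap 13.6
tool-y yaw -17.12
shift tool [-21.63  -0.26  -0.53] q [-1.270e-01  1.880e-01  2.032e+00 -1.000e-03  9.200e-01  1.743e+00]
```

step_arm --pt "0 0 0 0.02 0 0" --pt "0 0 0 0.035 0 0"

```text
clock: 13.5
ee_pos: [557.5, -48.0, 270.4]
eef_rot: [1.451, 1.031, -1.45]
ft_force: [-2.4, -2.8, 7.3]
finger_gap: 13.6
```

```bash
python3 a.py|grep -v '^[ \[]'
```

```text
t13.50 tcp [557.49 -48.03 270.4 ] F [-2.4 -2.8  7.3] M [-0.47  0.53  0.33] gap 13.6
tool-y yaw -19.13
shift tool [-21.6   -0.27  -0.56] q [-1.270e-01  1.880e-01  2.032e+00 -1.000e-03  9.200e-01  1.778e+00]
```

step_arm --pt "0 0 0.0001 0.02 0 0" --pt "0 0 0.0001 0.035 0 0"

```text
clock: 13.7
ee_pos: [557.5, -48.1, 270.4]
eef_rot: [1.475, 1.01, -1.475]
ft_force: [-1.7, -2.5, 7.4]
finger_gap: 13.9
```

```bash
python3 a.py|grep -v '^[ \[]'
```

```text
t13.70 tcp [557.45 -48.1  270.36] F [-1.7 -2.5  7.4] M [-0.35  0.55  0.44] gap 13.9
tool-y yaw -21.13
shift tool [-21.64  -0.28  -0.62] q [-1.280e-01  1.880e-01  2.032e+00 -1.000e-03  9.200e-01  1.813e+00]
```

step_arm --pt "0 0 0 0.01 0 0" --pt "0 0 0 0.02 0 0"

```text
clock: 13.9
ee_pos: [557.5, -48.1, 270.4]
eef_rot: [1.489, 0.999, -1.488]
ft_force: [-2.5, -2.5, 8.1]
finger_gap: 14.0
```

```bash
python3 a.py|grep -v '^[ \[]'
```

```text
t13.90 tcp [557.48 -48.1  270.39] F [-2.5 -2.5  8.1] M [-0.39  0.51  1.08] gap 14.0
tool-y yaw -22.2
shift tool [-21.61  -0.31  -0.61] q [-1.270e-01  1.880e-01  2.032e+00 -1.000e-03  9.200e-01  1.832e+00]
```

Moment climbed to 1.08 N m: that's the stop. Hold, ease off, lift.

step_arm --pt "0 0 0 0 0 0" --pt "0 0 0 0 0 0" --pt "0 0 0 -0.02 0 0" --pt "0 0 0 -0.045 0 0" --pt "0 0 0 -0.055 0 0" --pt "0 0 0 -0.055 0 0"

```text
clock: 14.5
ee_pos: [557.6, -47.9, 270.4]
eef_rot: [1.451, 1.032, -1.449]
ft_force: [-0.5, -0.7, 6.9]
finger_gap: 13.4
```

```bash
python3 a.py|grep -v '^[ \[]'
```

```text
t14.50 tcp [557.58 -47.92 270.37] F [-0.5 -0.7  6.9] M [-0.01  0.29  0.08] gap 13.4
tool-y yaw -19.09
shift tool [-21.63  -0.32  -0.44] q [-0.127  0.188  2.032 -0.     0.92   1.777]
```

step_arm --pt "-0.002 0 0 0 0 0" --pt "-0.005 0 0 0 0 0" --pt "-0.009 0 0 0 0 0" --pt "-0.014 0 0 0 0 0" --pt "-0.022 0 0 0 0 0" --pt "-0.035 0 0 0 0 0" --pt "-0.05 0 0 0 0 0" --pt "-0.06 0 0 0 0 0"

```text
clock: 15.3
ee_pos: [557.5, -47.9, 331.8]
eef_rot: [1.452, 1.031, -1.45]
ft_force: [-0.5, 0.3, -1.7]
finger_gap: 13.9
```

```bash
python3 - <<'E'
from h import *
s,R=state();Rt=R@Ro.from_rotvec([-0.2076,0,0]).as_matrix()
print('view',R.T@(np.array([480,-50,330])-s['ee_pos']))
E
python3 g.py g2
```

```text
t15.30 tcp [557.48 -47.85 331.83] F [-0.5  0.3 -1.7] M [0.07 0.06 0.01] gap 13.9
[[ 1.700e-03  9.447e-01 -3.280e-01]
 [-2.000e-04 -3.280e-01 -9.447e-01]
 [-1.000e+00  1.700e-03 -4.000e-04]]
view [  1.69555541 -72.48944157  27.44036249]
grip [[ 39.1 -18.6  -7.1]
 [ 41.2  15.4  -0.6]
 [ 68.1  25.8   6.4]]
grip yaw in tool deg 0.3777767188000581 [-0.67 -0.63 -0.34 -0.58 -0.32 -0.32]
```

step_arm --pt "0 -0.015 0.006 -0.05 0 0" --pt "0 -0.035 0.014 -0.12 0 0" --pt "0 -0.055 0.021 -0.18 0 0" --pt "0 -0.069 0.026 -0.21 0 0" --pt "0 -0.0725 0.0275 -0.21 0 0" --pt "0 -0.0725 0.0275 -0.21 0 0" --pt "0 -0.0725 0.0275 -0.21 0 0"

```text
clock: 16.05
ee_pos: [480.3, -50.1, 330.0]
eef_rot: [1.301, 1.147, -1.3]
ft_force: [-0.8, -0.3, -1.7]
finger_gap: 14.1
```

```bash
python3 - <<'E'
from h import *
s,R=state();c=imaging.camera_params('wrist');p,d=imaging.snapshot('wrist')
cv2.imwrite('pics/w4.png',p);W=world(c,d)
C=np.array([557.0,-47.85]);S=360;a=np.mgrid[0:S,0:S].reshape(2,-1).T*0.25-S*0.125
X=np.c_[a+C,np.full(len(a),170.)];K=np.array([[c['fx'],0,c['cx']],[0,c['fy'],c['cy']],[0,0,1]])
q=cv2.projectPoints(X,cv2.Rodrigues(np.array(c['R']))[0],np.array(c['t']),K,c['dist_coeffs'])[0].astype(np.float32).reshape(S,S,2)
o=cv2.remap(p,q[...,0],q[...,1],cv2.INTER_CUBIC);cv2.imwrite('pics/ring2.png',cv2.resize(o,(560,560)))
# dock from this view
D=(abs(W[...,2]-29)<3)&(d>0)&(np.hypot(W[...,0]-464,W[...,1]+301)<55);P=W[D];print('dock',len(P),cv2.minEnclosingCircle(P[:,:2].astype(np.float32)))
T=np.array([463.9,-301.1,330]);print('to dock hover',R.T@(T-s['ee_pos']),'joint6',s['qpos'][5])
E
```

```text
t16.05 tcp [480.26 -50.07 330.01] F [-0.8 -0.3 -1.7] M [ 0.04  0.03 -0.01] gap 14.1
[[ 6.000e-04  9.922e-01 -1.247e-01]
 [-1.000e-04 -1.247e-01 -9.922e-01]
 [-1.000e+00  6.000e-04 -0.000e+00]]
dock 1121 ((463.4507751464844, -299.70135498046875), 47.39561462402344)
to dock hover [8.77702185e-03 1.50696271e+01 2.51112207e+02] joint6 1.5436324136622068
```

View pics/ring2.png

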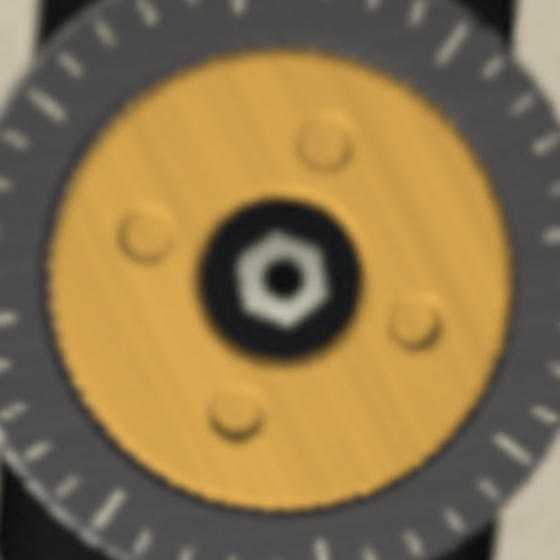

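Rectified view: holes now at (236,413), (325,145), (147,236), (415,321), i.e. turned 63.5° (1.11 rad), consistent with the stop. Returning to the dock.

step_arm --pt "0 0.002 0.03 0 0 0" --pt "0 0.005 0.075 0 0 0" --pt "0 0.007 0.12 0 0 0" --pt "0 0.01 0.165 0 0 0" --pt "0 0.013 0.21 0 0 0" --pt "0 0.015 0.238 0 0 0" --pt "0 0.0154 0.251 0 0 0" --pt "0 0.0154 0.251 0 0 0" --pt "0 0.0154 0.251 0 0 0"

```text
clock: 17.0
ee_pos: [463.9, -300.3, 329.4]
eef_rot: [1.3, 1.149, -1.3]
ft_force: [-1.4, 1.3, -2.3]
finger_gap: 13.8
```

step_arm --pt "0.03 0 0 0 0 0" --pt "0.07 0 0 0 0 0" --pt "0.11 0 0 0 0 0" --pt "0.145 0 0 0 0 0" --pt "0.165 0 0 0 0 0" --pt "0.175 0 0 0 0 0" --pt "0.18 0 0 0 0 0" --pt "0.18 0 0 0 0 0" --pt "0.18 0 0 0 0 0"

```text
clock: 17.9
ee_pos: [464.4, -301.1, 150.8]
eef_rot: [1.3, 1.146, -1.299]
ft_force: [0.4, 0.1, -2.2]
finger_gap: 14.1
```

```bash
python3 - <<'E'
from h import *
s,R=state();print(R.T@(np.array([464.3,-301.1,130])-s['ee_pos']))
c=imaging.camera_params('wrist');p,d=imaging.snapshot('wrist');cv2.imwrite('pics/w5.png',p);W=world(c,d)
D=(abs(W[...,2]-29)<2.5)&(d>0)&(np.hypot(W[...,0]-464,W[...,1]+301)<55);P=W[D];print('dock',len(P),P.min(0),P.max(0),cv2.minEnclosingCircle(P[:,:2].astype(np.float32)))
E
```

```text
t17.90 tcp [ 464.36 -301.09  150.83] F [ 0.4  0.1 -2.2] M [ 0.06  0.03 -0.02] gap 14.1
[[ 1.300e-03  9.923e-01 -1.236e-01]
 [-9.000e-04 -1.236e-01 -9.923e-01]
 [-1.000e+00  1.400e-03  7.000e-04]]
[ 2.08289363e+01 -9.03268086e-02  3.57091730e-03]
dock 1900 [ 453.14565681 -347.21585751   26.51434604] [ 510.43205112 -254.51238318   31.29817768] ((464.2895812988281, -300.9722595214844), 46.56003189086914)
```

View pics/w5.png

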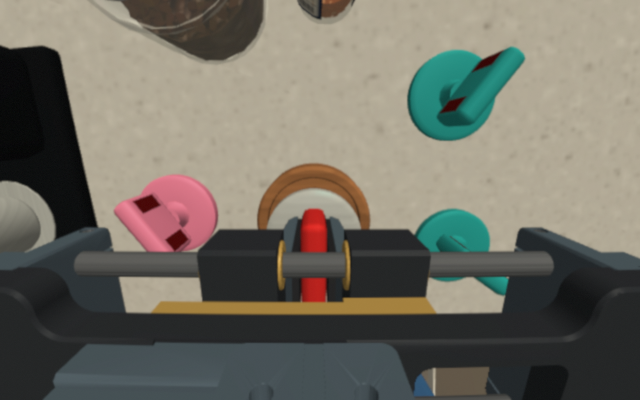

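The flange is centred over the dock (rim around (313,205)). Lowering.

step_arm --pt "0.01 0 0 0 0 0" --pt "0.018 0 0 0 0 0" --pt "0.023 0 0 0 0 0" --pt "0.026 0 0 0 0 0" --pt "0.0275 0 0 0 0 0" --pt "0.0275 0 0 0 0 0" --pt "0.0275 0 0 0 0 0"

```text
clock: 18.65
ee_pos: [463.5, -300.8, 122.5]
eef_rot: [1.3, 1.149, -1.301]
ft_force: [-4.9, 2.6, 8.5]
finger_gap: 13.6
```

step_arm --pt "0.0005 0 0 0 0 0" --pt "0.001 0 0 0 0 0" --pt "0.001 0 0 0 0 0"

```text
clock: 18.95
ee_pos: [463.6, -300.9, 122.4]
eef_rot: [1.3, 1.149, -1.301]
ft_force: [-12.3, 8.4, 29.8]
finger_gap: 14.0
```

```bash
python3 a.py|grep -v '^[ \[]'
```

```text
t18.95 tcp [ 463.6  -300.91  122.4 ] F [-12.3   8.4  29.8] M [1.36 2.   0.01] gap 14.0
tool-y yaw -7.12
shift tool [-169.51   61.46 -263.29] q [-0.618  0.419  2.081 -0.     0.643  1.077]
```

Seated at the expected height. Relieving the load and letting go.

step_arm --pt "-0.0005 0 0 0 0 0" --pt "-0.001 0 0 0 0 0"

```text
clock: 19.15
ee_pos: [463.7, -301.0, 122.5]
eef_rot: [1.3, 1.148, -1.3]
ft_force: [-0.3, 0.9, -2.1]
finger_gap: 13.8
```

step_arm --pt "0 0 0 0 0 0" --pt "0 0 0 0 0 0" --pt "0 0 0 0 0 0" --pt "0 0 0 0 0 0" --pt "0 0 0 0 0 0" --pt "0 0 0 0 0 0" --pt "0 0 0 0 0 0" --pt "0 0 0 0 0 0" --claw 0.7

```text
clock: 19.95
ee_pos: [463.8, -301.0, 122.2]
eef_rot: [1.3, 1.148, -1.3]
ft_force: [-0.9, 0.4, -0.6]
finger_gap: 63.6
```

step_arm --pt "-0.01 0 0 0 0 0" --pt "-0.03 0 0 0 0 0" --pt "-0.06 0 0 0 0 0" --pt "-0.1 0 0 0 0 0" --pt "-0.128 0 0 0 0 0" --pt "-0.128 0 0 0 0 0" --pt "-0.128 0 0 0 0 0" --pt "-0.128 0 0 0 0 0"

```text
clock: 20.75
ee_pos: [463.3, -300.7, 249.5]
eef_rot: [1.3, 1.149, -1.301]
ft_force: [-0.4, 0.3, -0.2]
finger_gap: 63.7
```

```bash
python3 w.py w6; python3 - <<'E'
from h import *
p,d=imaging.snapshot('top');q=cv2.imread('pics/top0.png');cv2.imwrite('pics/top1.png',p)
for n,(u0,v0,u1,v1) in dict(mug=(220,240,262,282),hop=(170,215,222,265),jar=(360,150,398,190)).items():
    print(n,cv2.phaseCorrelate(cv2.cvtColor(q[v0:v1,u0:u1],6).astype(np.float32),cv2.cvtColor(p[v0:v1,u0:u1],6).astype(np.float32)))
E
```

```text
t20.75 tcp [ 463.32 -300.68  249.53] F [-0.4  0.3 -0.2] M [ 0.09  0.08 -0.01] gap 63.7
[[-1.000e-03  9.923e-01 -1.239e-01]
 [ 7.000e-04 -1.239e-01 -9.923e-01]
 [-1.000e+00 -1.000e-03 -6.000e-04]]
red 727 [ 468.3 -284.8   75.2] [42.6 80.1 81.9]
top rect ((463.1428527832031, -301.2084045410156), (12.085808753967285, 50.97080612182617), 82.57405853271484) 80.29700825352653
jaw yaw -97.1190179390179
rim ((463.9000549316406, -301.07781982421875), 46.81201934814453) [ 467.56949793 -301.59145592   29.61856957]
mug ((0.5163681039023658, 0.48420796117648024), 1.0110787671878014)
hop ((0.04148601180174438, 0.008332959638522652), 0.9968567599190606)
jar ((0.01363728325497604, -0.024983820459855366), 1.0005138567090035)
```

View pics/w6.png

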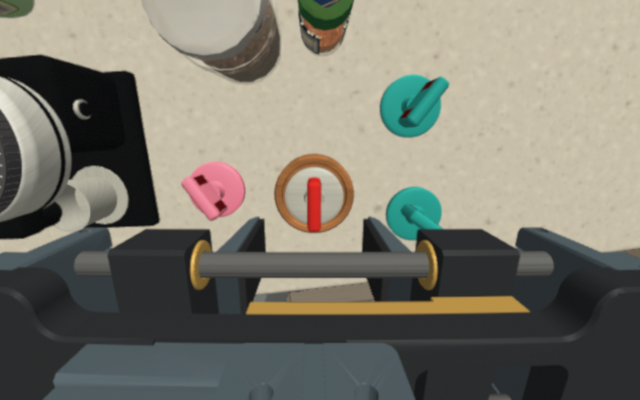

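The spanner stands in the dock 0.8 mm off centre with its grip top at 80.3, the same height as at the start. The bystanders have not moved.

```bash
python3 -c "
from bench import robot
print(robot.close_job())"
```

```text
the job is handed in; nothing more can be done
None
```

The lock ring is turned clockwise up against its stop, the spanner is back in its dock, and the job is handed in at about 21 s of the 64 s allowed. No verdict was reported.

- **Seating:** I found the four holes by eye at 45° to the ring's x axis. The prongs went in there, and the flange came to rest with about 8 N of downward force.
- **Turning:** The moment stayed at roughly 0.3 N m until it climbed to 1.08 N m at the stop, below the 1.5 N m limit. A picture afterwards shows the holes turned 63.5° (1.11 rad), which fits a loose start of about 0.14 rad and a stop at 1.25. I could not read the joint value itself.
- **Docking:** The spanner is upright, 0.8 mm off the dock's centre, with its grip top at the same height as at the start (80.3 mm). It met about 30 N when I set it down; I eased off before letting go.
- **Surroundings:** Comparing the top view before and after, the hopper and jar show no shift. The mug read 0.5 pixel, about 1.5 mm and probably measurement error.

No check failed or disagreed. The wrist pose readings varied by up to about 1 mm throughout.

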